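# Square the notebook into the photo corner

## Task

The closed field notebook is to be photographed for the record: push it along the bench with the fingertips into the corner stop, until one long edge lies flush against the long bar and one short edge flush against the short bar. Only push it: do not lift or tip it. Leave the timer, the red dish and the two vials where they stand.

Things in the scene. Friction and masses are not known exactly. Their poses are not given: they have to be found in the camera images.
- notebook: Closed dark hardcover field notebook with a pale label and a red elastic band, lying flat and loose on the bench; a straight-sided block 147 mm long (its x axis), 102 mm wide (y), 15 mm high. 0.15 to 0.29 kg; slides with a push of a few newtons. Origin: centre of the underside; z up. It may end either way round.
- corner_stop: Fixed L of two aluminium bars, 12 mm wide, 12 mm high. Origin: inner corner at bench level; z up. Long bar's inner face: x = 0, reaching 272 mm along -y; short bar's: y = 0, reaching 100 mm along -x. With the notebook home its centre is at x = -51, y = -73.5 mm in this frame, long axis along y. Flat yellow tape marks the outer corner of that place. May stand slightly turned.
- kitchen_timer: White round wind-up timer with a red bar grip, 60 mm diameter, 44 mm high, loose; bystander. Origin: centre of the underside.
- red_dish: Round clear culture dish with red medium, 60 mm diameter, 15 mm high, loose; bystander. Origin: centre of the underside.
- blue_vial: Small sample vial with blue cap, 20 mm diameter, 48 mm high, loose, standing behind the long bar; bystander. Origin: centre of the underside.
- white_vial: Small sample vial with white cap, 20 mm diameter, 48 mm high, loose, standing behind the long bar; bystander. Origin: centre of the underside.
Things that resemble listed ones, but are neither listed nor needed, are in the scene too. Leave any green look-alike of the notebook alone.

How it is judged:
At the end, for the whole second after the job is handed in: The notebook lies flat and at rest in the corner: its centre within 4 mm of its home place along each bar's normal, its long axis within 0.04 rad of the long bar (x of notebook in the frame of corner_stop between -0.055 and -0.047 m and y of notebook in the frame of corner_stop between -0.0775 and -0.0695 m and angle between the x axis of notebook and the y axis of corner_stop, either way round below 0.04 rad and angle between notebook's own z axis and vertical below 0.05 rad and height (world z) of notebook below 0.006 m and linear speed of notebook below 0.01 m/s); the robot touches nothing.
It fails at once if the notebook is lifted or tipped (height (world z) of notebook above 0.012 m or angle between notebook's own z axis and vertical above 0.15 rad).
It fails at once if the kitchen timer is moved or knocked over (distance of kitchen_timer from where it was at the start of the episode above 0.015 m or angle between kitchen_timer's own z axis and vertical above 0.3 rad).
It fails at once if the red culture dish is moved or knocked over (distance of red_dish from where it was at the start of the episode above 0.015 m or angle between red_dish's own z axis and vertical above 0.3 rad).
It fails at once if the blue-capped vial is moved or knocked over (distance of blue_vial from where it was at the start of the episode above 0.015 m or angle between blue_vial's own z axis and vertical above 0.3 rad).
It fails at once if the white-capped vial is moved or knocked over (distance of white_vial from where it was at the start of the episode above 0.015 m or angle between white_vial's own z axis and vertical above 0.3 rad).
It also fails if it takes over 45 s, if anything falls off the work surface, if the arm or the gripper's body presses on something with over 40 N, if the wrist force passes 120 N, or if a joint passes its speed limit or range.

## Robot

A 7-joint arm with a two-finger parallel gripper is mounted at the origin on a cart in front of the work surface, level with it; the furniture and walls round the work are solid. World frame = base frame: x ahead of the robot, y to its left, z up, the work surface at z = 0. Lengths are in m, angles in rad, forces in N, time in s.
With the tool pointing down it reaches from about 0.4 to 0.85 m from the base axis. Payload 4.5 kg.
Tool frame: the origin (TCP) lies at the very end of the fingers, on their centre line; the grasp point (between the pads) lies 19 mm behind it (env.hold_point_z is the distance from the TCP to the grasp point, in m); z points along the fingers, y is the direction in which the jaws open and shut (so a half turn about z gives the same grasp; the last joint's range is limited). The gripper opens to 88 mm and grips with 3 to 60 N. Pads are 18 mm wide; open, the fingers measure 123 mm over their backs; the gripper's body (75 mm by 187 mm) begins 45 mm behind the grasp point.
Start: joints at [-1.09, 0.689, -0.195, 1.565, 0.157, 0.902, -0.215], TCP at [0.27, 0.564, 0.239] pointing down, gripper open.
Joint ranges: [-3.01, 3.01], [-0.46, 2.08], [-1.47, 1.51], [0.13, 2.56], [-1, 4.14], [0.04, 2.09], [-2.66, 2.66]. Speed limits (rad/s): [2.57, 2.57, 3.14, 3.14, 3.14, 3.14, 3.14].

## Interface

Orientations are given as a rotation vector (axis times angle).
In Python, from bench import env, hand, readout, eyes, workorder gives the robot as it stands. Calls block until the motion is done:
- env.move_pose(position, orientation): joint-space move of the TCP to a pose.
- env.move_l(position, rot=None, velocity=0.15, max_force=None): straight line of the TCP; rot=None keeps the orientation; velocity is the mean speed in m/s. With max_force (N) it stops when the force on the tool has changed by that much, and returns True; else False.
- env.move_joints(angles): joint-space move.
- hand.grip(opening): finger opening in m; the grip force is fixed at half the most; returns when the fingers have stopped.
- env.hold(seconds).
- env.solve_ik(position, orientation): joint angles nearest the present ones, or None.
- readout.get_state(): the state.
- eyes.capture(name): name is "scene" or "top" or "wrist"; returns the picture (480x640x3 uint8, red, green, blue); there is no depth.
- eyes.camera_params(name): a dict with "intrinsics" (3x3 intrinsics, pixels), "eye" and "attitude" of the camera in the world; the wrist camera has in their place "T_tool_cam" (4x4, takes a point from camera to tool coordinates, whose origin is the TCP and whose axes are the flange's). Camera axes: x right, y up, looking along -z (the intrinsics and any distortion apply to the point x, -y, -z); pixel columns grow to the right and rows downward; lengths in m; the calibration is good to about 2 mm. A picture is of the moment at which its call begins: read the wrist's pose just before it. camera_params takes no time and is no camera call.
A pose or a line that the arm cannot do raises env.IKError and nothing moves.
- workorder.hand_in(): hands the job in, once; it reports no verdict.
Trained networks look in the newest picture that a camera, given by its name, has taken for a name from the list of things; names that differ only in an ending like _2 or _b are one class to them, and where a whole thing is asked for, a point or a joint stands for the part that bears it (a point fixed in the world has none). Each returns a list of dicts, best first, with "confidence" (0 to 1); they miss things now and then, are a little off and sometimes report something else, mostly with a low value. They report only what shows in the picture. A call takes as long as a camera call. They do not tell look-alikes from the thing itself.
- eyes.regions_of(name, camera): "region" (480x640 bool, what is visible of it) and "extent" ([left, top, right, bottom] as shares, 0 to 1, of the picture: columns of its width, rows of its height, round what is visible of it).
- eyes.pinpoint(name, camera): "point" ([row, column] as shares, 0 to 1, of the picture: columns of its width, rows of its height: a listed point, or the origin of a listed thing).
The state is a dict: "t": time; "joint_pos": joint angles; "dq": joint speeds; "tau": joint torques, N m; "tcp_pos": TCP position; "eef_rot": TCP orientation; "wrist_force": force on the tool from outside, world axes, zero at the start; "wrist_torque": the same for the moment, N m; "opening": finger opening in m.
Only numpy, scipy, OpenCV 4.12 (cv2) and the standard library are available. Lean on these libraries where they do the work, as an engineer would, in place of code of your own. Each camera call takes 0.05 s, during which the arm holds its last target.

## Working session

There is one attempt and no reset: what is moved stays moved. The work goes in short steps, each a Python script; the robot and the scene stay as the last script left them, time stands still between calls to the robot, and variables do not carry over. Pictures are saved under pics/ and viewed, and the job is handed in when it is done.

```bash
ls; mkdir -p pics
python3 - <<'E'
from bench import env, hand, readout, eyes, workorder
import cv2, numpy as np
for c in ("scene","top"):
    im=eyes.capture(c); cv2.imwrite(f"pics/{c}0.png",im[:,:,::-1])
    p=eyes.camera_params(c); print(c,{k:np.round(v,4).tolist() if not isinstance(v,str) else v for k,v in p.items()})
    for n in ["notebook","corner_stop","kitchen_timer","red_dish","blue_vial","white_vial"]:
        for r in eyes.pinpoint(n,c): print(c,n,np.round(np.array(r["point"])*[480,640],1),round(r["confidence"],2))
s=readout.get_state(); print(s["t"],s["tcp_pos"],s["eef_rot"],s["opening"])
E
```

```text
pics
scene {'intrinsics': [[546.1095, 0.0, 324.2523], [0.0, 546.1095, 248.1497], [0.0, 0.0, 1.0]], 'eye': [0.058, -0.5598, 0.7255], 'attitude': [0.8626, -0.3115, -0.6263]}
scene notebook [304.8 216.9] 0.93
scene notebook [316.1 358.2] 0.83
scene notebook [252.9 405.5] 0.6
scene corner_stop [233.9 352. ] 0.93
scene kitchen_timer [255.3 274.7] 0.83
scene kitchen_timer [232.7 378.5] 0.54
scene red_dish [222.9 305.8] 0.88
scene blue_vial [251.7 402.4] 0.76
scene white_vial [231.9 377.7] 0.6
top {'intrinsics': [[616.6564, 0.0, 315.2358], [0.0, 616.6564, 238.8063], [0.0, 0.0, 1.0]], 'eye': [0.4571, 0.0988, 1.0093], 'attitude': [0.1086, -0.0821, -1.5739]}
top notebook [250.  408.5] 0.92
top notebook [368.4 291.9] 0.88
top corner_stop [154.7 283.9] 0.61
top kitchen_timer [264.2 271.7] 0.97
top red_dish [186.7 232.5] 0.76
top blue_vial [127.7 360. ] 0.61
top blue_vial [125.7 310.7] 0.24
top white_vial [123.9 309.8] 0.69
0.7 [0.27004392 0.56366499 0.23873072] [6.95979409e-01 3.06352385e+00 8.42111816e-05] 0.08789791341240338
```

View pics/top0.png

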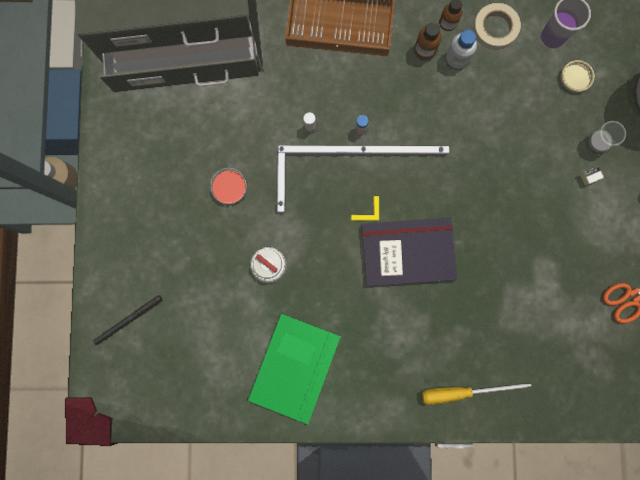

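View pics/scene0.png

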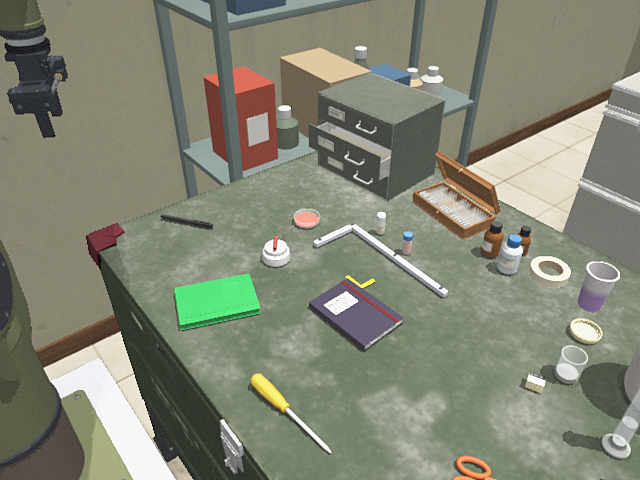

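The top view shows two notebook-like things. The dark one with a pale label and red band is at about (col 408, row 252). The green one is at (292, 368). The dark one fits the description. Next I'll confirm it in a crop and measure the geometry.

```bash
cat > h.py <<'E'
from bench import env, hand, readout, eyes, workorder
import cv2, numpy as np
from scipy.spatial.transform import Rotation as R
def ray(cam,uv,z):
    p=eyes.camera_params(cam); K=p["intrinsics"]; Rm=R.from_rotvec(p["attitude"]).as_matrix()
    uv=np.atleast_2d(np.asarray(uv,float))
    d=np.c_[(uv[:,0]-K[0,2])/K[0,0],-(uv[:,1]-K[1,2])/K[1,1],-np.ones(len(uv))]@Rm.T
    return p["eye"]+d*((z-p["eye"][2])/d[:,2])[:,None]
def proj(cam,P):
    p=eyes.camera_params(cam); K=p["intrinsics"]; Rm=R.from_rotvec(p["attitude"]).as_matrix()
    c=(np.atleast_2d(P)-p["eye"])@Rm
    return np.c_[K[0,0]*c[:,0]/-c[:,2]+K[0,2],K[1,1]*-c[:,1]/-c[:,2]+K[1,2]]
def down(jaw):  # jaw axis heading angle in world
    f=(jaw+np.pi/2)/2
    return np.array([np.cos(f),np.sin(f),0])*np.pi
def best(name,cam,near=None):
    rs=eyes.regions_of(name,cam)
    return rs
def rect(mask):
    c=max(cv2.findContours(mask.astype(np.uint8),cv2.RETR_EXTERNAL,cv2.CHAIN_APPROX_NONE)[0],key=cv2.contourArea)
    return c[:,0,:]
def notebook(cam="top"):
    out=[]
    im=eyes.capture(cam)
    for r in eyes.regions_of("notebook",cam):
        m=r["region"]
        if m.sum()<500: continue
        col=im[m].mean(0)
        if col[1]>col[0]+40: continue
        w=ray(cam,rect(m),0.015)[:,:2].astype(np.float32)
        (c,s,a)=cv2.minAreaRect(w)
        if s[0]<s[1]: s=s[::-1]; a+=90
        out.append((r["confidence"],np.array(c),np.array(s),np.radians((a+90)%180-90)))
    return im,out
E
python3 - <<'E'
from h import *
im,o=notebook()
print(o)
for r in eyes.regions_of("corner_stop","top"):
    m=r["region"]; print(r["confidence"],m.sum())
    if r["confidence"]>.5: np.save("bar.npy",m)
m=np.load("bar.npy")
ys,xs=np.nonzero(m); print(xs.min(),xs.max(),ys.min(),ys.max())
cv2.imwrite("pics/crop1.png",cv2.resize(im[100:300,200:470],None,fx=2.9,fy=2.9,interpolation=cv2.INTER_CUBIC)[:,:,::-1])
v=im.copy(); v[m]=[255,0,255]; cv2.imwrite("pics/bar1.png",cv2.resize(v[120:230,260:470],None,fx=3.5,fy=3.5)[:,:,::-1])
E
```

```text
[(0.73, array([ 0.55727512, -0.03606956]), array([0.14764905, 0.10420924]), np.float64(-1.5144128372692558))]
0.73 2087
277 449 144 219
```

View pics/crop1.png

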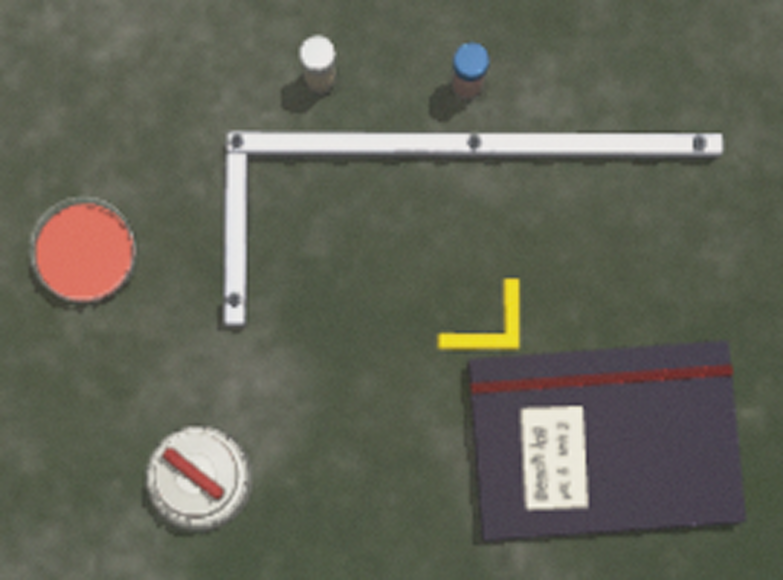

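View pics/bar1.png

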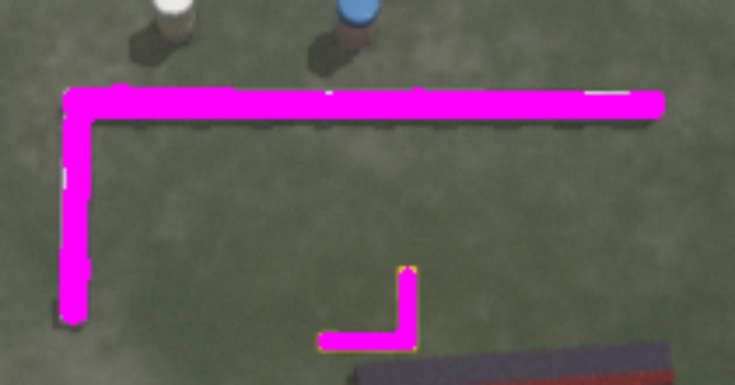

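The crop confirms the target: the dark cover, pale label and red band are at (408, 252), and the home tape is at (375, 217). Next I'll fit the bar lines.

Run:
```python
from h import *
im=eyes.capture("top"); g=im.min(2).astype(float)
# subpixel crossing
def edge_down(c):  # inner (lower) edge of long bar
    col=g[140:165,c]; t=130; k=np.argmax(col); 
    while col[k]>t: k+=1
    return 140+k-1+(col[k-1]-t)/(col[k-1]-col[k])
def edge_right(r):
    row=g[r,270:300]; t=130; k=np.argmax(row)
    while row[k]>t: k+=1
    return 270+k-1+(row[k-1]-t)/(row[k-1]-row[k])
cols=np.array([c for c in range(292,445)]); L=ray("top",np.c_[cols,[edge_down(c) for c in cols]],0.012)
rows=np.arange(158,205); S=ray("top",np.c_[[edge_right(r) for r in rows],rows],0.012)
def fit(P):
    vx,vy,x,y=cv2.fitLine(P[:,:2].astype(np.float32),cv2.DIST_HUBER,0,.01,.01).ravel(); return np.array([x,y]),np.array([vx,vy])
p,d=fit(L); q,e=fit(S)
if d[1]<0: d=-d
if e[0]<0: e=-e
print("long",p,d,np.degrees(np.arctan2(d[1],d[0])),"short",q,e,np.degrees(np.arctan2(e[1],e[0])))
t=np.linalg.solve(np.c_[d,-e],q-p); c=p+d*t[0]
yaw=np.arctan2(-d[0],d[1]); print("corner",c,"yaw",yaw)
ex=np.array([np.cos(yaw),np.sin(yaw)]); ey=np.array([-ex[1],ex[0]])
home=c-0.051*ex-0.0735*ey; print("home",home)
np.savez("stop.npz",c=c,yaw=yaw,home=home)
nb=np.array([0.55727512,-0.03606956]); print("nb in stop",(nb-c)@ex,(nb-c)@ey)
# inner-corner of tape for check
print("tape", ray("top",[[379,219.5],[374,215]],0))
for n,pos in [("timer",[268,264]),("dish",[228.5,187])]: print(n,ray("top",[pos],0.03))
for jaw in (yaw,yaw+np.pi,yaw+np.pi/2,yaw-np.pi/2):
  for P in ([*(nb-0.09*ex),.007],[*(home-0.055*ex),.007],[*(home-.24*ey),.007]):
    s=env.solve_ik(P,down(jaw)); print(round(jaw,2),None if s is None else np.round(s,2))
```

```text
long [0.72230685 0.03182651] [0.01378393 0.999905  ] 89.21021 short [0.679293   0.16575556] [ 0.99999326 -0.00366318] -0.2098853
corner [0.72415084 0.16559123] yaw -0.013784364
home [0.67214257 0.09280118]
nb in stop -0.16408018408383937 -0.203941827982898
tape [[0.61175113 0.01011354 0.        ]
 [0.6193343  0.01824492 0.        ]]
timer [[0.53662474 0.19061317 0.03      ]]
dish [[0.66207446 0.25535706 0.03      ]]
-0.01 [ 0.1   0.94 -0.19  2.16  1.3   0.16 -1.33]
-0.01 [-0.2   1.01 -0.04  1.7   0.07  0.44 -0.3 ]
-0.01 [ 0.21  1.06 -0.13  1.49  0.2   0.6  -0.03]
3.13 [ 0.31  1.   -0.56  2.15  1.43  0.46  1.7 ]
3.13 [ 0.14  1.1  -0.69  1.68  0.98  0.75  2.08]
3.13 [ 0.53  1.19 -0.82  1.47  1.    0.93  2.54]
1.56 [ 0.1   0.94 -0.2   2.16  1.31  0.17  0.23]
1.56 [-0.06  1.02 -0.31  1.69  0.55  0.52  0.85]
1.56 [ 0.45  1.13 -0.62  1.47  0.81  0.8   1.08]
-1.58 [ 0.02  0.94 -0.07  2.17  1.04  0.07 -2.64]
-1.58 [-0.38  1.04  0.29  1.71 -0.56  0.48 -1.3 ]
-1.58 [ 0.01  1.09  0.28  1.5  -0.44  0.62 -1.07]
```

```bash
cat >> h.py <<'E'
try:
    S=np.load("stop.npz"); c0=S["c"]; yaw=float(S["yaw"]); home=S["home"]
    ex=np.array([np.cos(yaw),np.sin(yaw)]); ey=np.array([-ex[1],ex[0]])
except Exception: pass
def W(x,y,z): return np.array([*(c0+x*ex+y*ey),z])
def tcp():
    p=readout.get_state()["tcp_pos"]; d=p[:2]-c0; return np.round([d@ex,d@ey,p[2]],4)
def check(name):
    im,o=notebook()
    for k in o: print("conf",round(k[0],2),"stop xy",np.round([(k[1]-c0)@ex,(k[1]-c0)@ey],4),"size",np.round(k[2],4),"ang",round((k[3]-yaw-np.pi/2+np.pi/2)%np.pi-np.pi/2,4))
    cv2.imwrite(f"pics/{name}.png",im[:,:,::-1]); print("t",readout.get_state()["t"])
E
python3 - <<'E'
from h import *
o=down(yaw+np.pi/2)
env.move_pose(W(-.255,-.204,.12),o)
env.move_l(W(-.255,-.204,.007),velocity=.15)
print(tcp(),readout.get_state()["wrist_force"])
hit=env.move_l(W(-.102,-.204,.007),velocity=.06,max_force=15)
print(hit,tcp(),readout.get_state()["wrist_force"])
check("p1")
E
```

```text
[-0.2548 -0.2037  0.0073] [ 0.42555983  0.06683806 -0.11464914]
True [-0.1125 -0.2042  0.0062] [ 0.5070328  -0.58997673 -1.44734199]
conf 0.68 stop xy [-0.0334 -0.17  ] size [0.0708 0.0706] ang -0.0004
t 6.3583
```

View pics/p1.png

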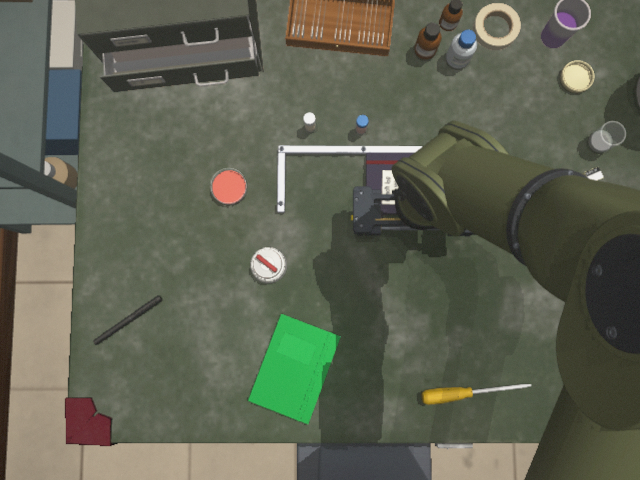

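The notebook stopped against the long bar with the tool at x = -0.1125, where -0.111 was expected. In the picture its near-left edge is at about col 366, row 154, touching the bar. Next I'll push along the bar toward the short bar.

Run:
```python
from h import *
env.move_l(W(-.14,-.204,.007),velocity=.1)
env.move_l(W(-.14,-.204,.10),velocity=.2)
hand.grip(.04)
o=down(yaw)
env.move_pose(W(-.055,-.32,.10),o)
print(tcp(),readout.get_state()["opening"])
env.move_l(W(-.055,-.32,.007),velocity=.15)
print(tcp())
hit=env.move_l(W(-.055,-.146,.007),velocity=.06,max_force=15)
print(hit,tcp(),readout.get_state()["wrist_force"])
env.move_l(W(-.055,-.18,.007),velocity=.1)
check("p2")
```

```text
[-0.0556 -0.3188  0.0997] 0.03996541832766998
[-0.0543 -0.3199  0.0077]
True [-0.0555 -0.1585  0.0067] [-0.33036219 -0.81080052 -0.17885809]
conf 0.76 stop xy [-0.0517 -0.0744] size [0.1485 0.1052] ang 0.0215
t 12.975
```

View pics/p2.png

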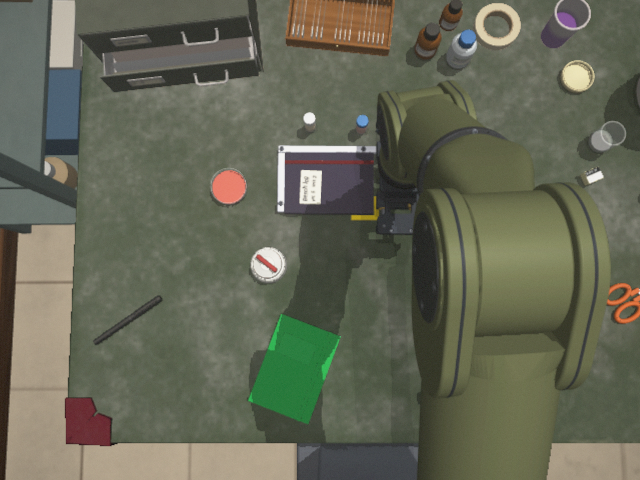

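The notebook is now in the corner and just inside the tape, at cols 285–375 and rows 152–213. I'll press it once more toward the long bar, then back away and check.

Run:
```python
from h import *
env.move_l(W(-.055,-.21,.10),velocity=.2)
hand.grip(.08)
env.move_pose(W(-.15,-.08,.10),down(yaw+np.pi/2))
env.move_l(W(-.15,-.08,.007),velocity=.15)
hit=env.move_l(W(-.100,-.08,.007),velocity=.04,max_force=15)
print(hit,tcp())
env.move_l(W(-.16,-.08,.007),velocity=.1)
env.move_l(W(-.16,-.08,.15),velocity=.2)
env.move_pose([.45,-.3,.25],down(yaw+np.pi/2))
check("p3")
import cv2
im=cv2.imread("pics/p3.png"); cv2.imwrite("pics/p3c.png",cv2.resize(im[100:300,200:470],None,fx=2.9,fy=2.9,interpolation=cv2.INTER_CUBIC))
```

```text
True [-0.1125 -0.0802  0.0062]
conf 0.64 stop xy [-0.0506 -0.0731] size [0.1467 0.1037] ang 0.0068
t 20.0667
```

View pics/p3c.png

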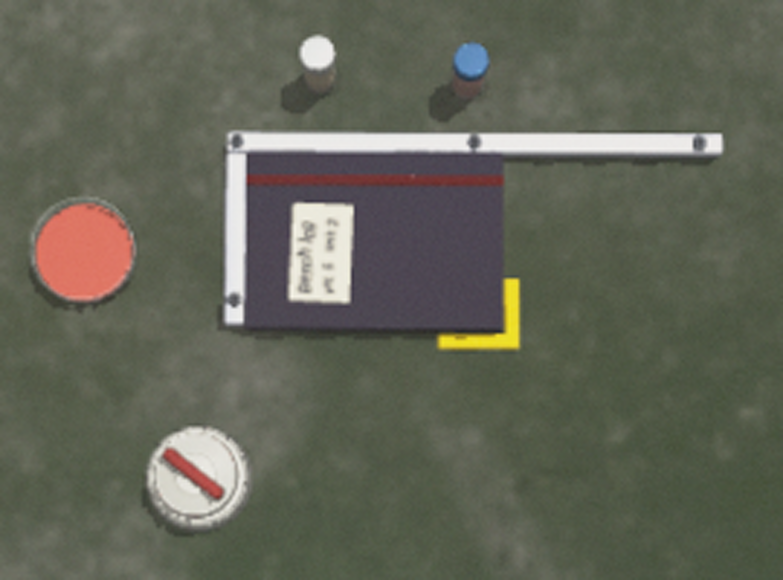

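The notebook lies flush against both bars with its outer corner on the tape. The timer, dish and vials are at the same pixels as before, and the arm is clear, so I'm handing in.

Run:
```python
from h import *
print(workorder.hand_in())
```

```text
the job is handed in; nothing more can be done
None
```

The dark notebook is in the corner stop, flush against both bars, and the job was handed in shortly after the last check at about 20 s of the 45 s allowed.

I pushed it with the fingertips in three force-limited moves: into the long bar, along it to the short bar, then once more into the long bar.

- **Position:** the last top-camera check put the notebook's centre at x = -50.6 mm, y = -73.1 mm in the stop frame, where home is -51 and -73.5. It was turned 0.007 rad from the long bar. The camera calibration is only good to about 2 mm.
- **Contact:** the enlarged picture showed both edges against the bars and the outer corner on the yellow tape. The fingers also stopped within about 2 mm of where flush contact was expected.
- **Other things:** the timer, dish and vials were at the same pixels as at the start. The green look-alike was not touched.
- **Disagreeing readings:** after the first push the arm hid most of the notebook, so that position reading was unusable. After the second push, with the arm still partly in view, it read 0.022 rad instead of the later 0.007.

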